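# Hang the round sushi mold in the drying rack

## Robot

A 6-joint arm with a two-finger parallel gripper is mounted at the origin on the work surface. World frame = base frame: x ahead of the robot, y to its left, z up, the work surface at z = 0. Lengths are in mm, angles in rad, forces in N, time in s.
With the tool pointing down it reaches from about 375 to 925 mm from the base axis. Payload 5.7 kg.
Tool frame: the origin (TCP) lies midway between the tips of the shut fingers; the grasp point (between the pads) lies 19 mm behind it; z points along the fingers, y is the line along which they close (so a half turn about z gives the same grasp; the last joint's range is limited). The gripper opens to 85 mm and grips with 20 to 120 N. Pads are 22 mm wide; open, the fingers measure 114 mm over their backs; the gripper's body (76 mm by 85 mm) begins 54 mm behind the grasp point. The pads swing forward as they close: fully open they stand 13 mm farther back than shut.
Start: joints at [-1.442, 0.359, 1.51, -0, 1.272, -0.115], TCP at [144.822, -582.228, 231.267] pointing down, gripper open.
Joint ranges: [-2.97, 2.97], [-1.01, 2.36], [0.21, 2.38], [-0.96, 4.11], [0.2, 2.71], [-2.98, 2.98]. Speed limits (rad/s): [2.39, 2.39, 3.14, 3.14, 3.14, 3.14].

## Interface

Orientations are given as a rotation vector (axis times angle).
In Python, from plant import bot gives the robot as it stands. Calls block until the motion is done:
- bot.goto(position, orientation): joint-space move of the TCP to a pose.
- bot.line_to(position, frame=None, feed=150, stop_force=None): straight line of the TCP; frame=None keeps the orientation; feed is the mean speed in mm/s. With stop_force (N) it stops when the force on the tool has changed by that much, and returns True; else False.
- bot.goto_joints(angles): joint-space move.
- bot.set_gripper(opening, strength=None): finger opening in mm; strength is the grip in N (None keeps the last); returns when the fingers have stopped.
- bot.pause(seconds).
- bot.ik(position, orientation): joint angles nearest the present ones, or None.
- bot.read_camera(name): name is "scene" or "top" or "wrist"; returns a dict with "frame" (420x560x3 uint8, red, green, blue), "intrinsics" (3x3 intrinsics, pixels), "D" ([k1, k2, p1, p2, k3] as OpenCV has them; the pictures are not rectified), "R" (3x3) and "t" (3): a world point X has camera coordinates R X + t. Camera axes: x right, y down, z forward; pixel columns grow to the right and rows downward; lengths in mm; the calibration is good to about 2 mm. A picture is of the moment at which its call begins. There is no depth.
A pose or a line that the arm cannot do raises bot.IKError and nothing moves.
- bot.hand_in(): hands the job in; it is judged then, once.
Readings, each from a call of its own:
- bot.current_clock(): time.
- bot.current_joint_pos(): joint angles.
- bot.current_joint_velocities(): joint speeds.
- bot.current_effort(): joint torques, N m.
- bot.current_position(): TCP position.
- bot.current_tcp_rot(): TCP orientation.
- bot.current_force(): force on the tool from outside, world axes, zero at the start.
- bot.current_moment(): the same for the moment, N m.
- bot.current_width(): finger opening in mm.
- bot.current_finger_force(): force on a finger pad.
Only numpy, scipy, OpenCV 4.12 (cv2) and the standard library are available. Lean on these libraries where they do the work, as an engineer would, in place of code of your own. Each camera call takes 0.05 s, during which the arm holds its last target. There are 200 camera calls.

## Task

Hang the round sushi mold up to dry in the small steel rack: slide its stem into the rack's slot from the open front, with the molding cup passing under the rack's top plate, until the whole collar is over the plate, then set it down so that it hangs upright by the collar and let go. Leave the oblong mold standing where it is.

Things in the scene. Friction and masses are not known exactly. Their poses are not given: they have to be found in the camera images.
- round_mold: Round sushi mold, 131 mm tall, about 60-130 g, upright on the board. From the bottom: translucent round cup 60 mm wide, to 34 mm; bare white stem 16 mm thick, to 70; translucent round collar 60 mm wide, 70 to 76; white round grip 26 mm thick, 76 to 131, to grasp from above. Origin: centre of the cup's underside; z up. Only the oblong mold near it is as tall; other ware is under 90 mm.
- oblong_mold: The other mold, to be left alone: same heights, stem and grip as the round one (131 mm tall, grip 26 mm in diameter), but cup and collar are oblong with square corners, 90 mm along its x by 44 mm along its y. Origin: centre of the cup's underside, z up. It stands on the board, its axis at least 95 mm from that of the round mold.
- drying_rack: Fixed steel bridge, 110 (x) by 150 (y) by 100 mm tall: top plate 5 mm thick on two side walls (140 mm apart inside), nothing above. Origin: centre of its footprint on the board; z up; front is -x. One slot in the plate along y = 0, 34 mm wide, open at the front edge (x = -55 mm; mouth flared to 64 mm over the first 20 mm), closed at x = +25 mm. Molds go in along +x.
- slot_seat (a point): Point on the upper face of the rack's plate (100 mm above the board), on the slot's middle line, 60 mm in from the front edge and 20 mm short of the closed end: where the axis of a well hung mold stands. Axes as the rack's: +x points into the slot, z up. A mold hung here has its collar's underside at this height and its origin 70 mm below.

How it is judged:
By the outcome, as a careful person would: the job done as asked, in the order asked, and still so for the second after the job is handed in, with the robot touching nothing.
It also fails if it takes over 38 s, if anything falls off the work surface, if the arm or the gripper's body presses on something with over 40 N, if the wrist force passes 120 N, or if a joint passes its speed limit or range.

## Working session

There is one attempt and no reset: what is moved stays moved. The work goes in short steps, each a Python script; the robot and the scene stay as the last script left them, time stands still between calls to the robot, and variables do not carry over. Pictures are saved under pics/ and viewed, at most 10 in all, crops included, and the job is handed in when it is done.

```bash
mkdir -p pics; ls; cat > h.py <<'E'
import numpy as np, cv2, pickle
from plant import bot
def shot(cam,name):
    d=bot.read_camera(cam); cv2.imwrite(f'pics/{name}.png',d['frame'][...,::-1]); pickle.dump(d,open(f'pics/{name}.pkl','wb')); return d
def load(name): return pickle.load(open(f'pics/{name}.pkl','rb'))
def cast(d,uv,z):
    K,D,R,t=[np.array(d[k],float) for k in('intrinsics','D','R','t')]
    p=cv2.undistortPoints(np.array(uv,float).reshape(-1,1,2),K,D).reshape(-1,2)
    r=np.c_[p,np.ones(len(p))]@R; c=-R.T@t
    return c+r*((z-c[2])/r[:,2])[:,None]
def proj(d,P):
    K,D,R,t=[np.array(d[k],float) for k in('intrinsics','D','R','t')]
    return cv2.projectPoints(np.array(P,float).reshape(-1,1,3),cv2.Rodrigues(R)[0],t,K,D)[0].reshape(-1,2)
E
python3 - <<'E'
from h import *
for c in('scene','top'):
    d=shot(c,c+'0'); R=np.array(d['R']);print(c,-R.T@d['t'],R[2])
a=[cv2.imread(f'pics/{c}0.png') for c in('scene','top')]
print(bot.current_tcp_rot(),bot.current_clock())
E
```

```text
pics
scene [1193.53630014 -110.36988976  551.63890203] [-0.83059718  0.11582278 -0.5446957 ]
top [470.29515496 -22.84329333 982.38878771] [ 0.07536746  0.00866512 -0.99711818]
[-3.11657588e+00 -3.81851229e-01  5.22988426e-05] 0.1
```

View pics/scene0.png

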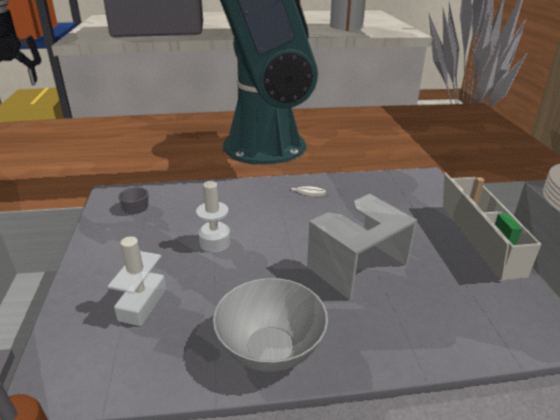

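View pics/top0.png

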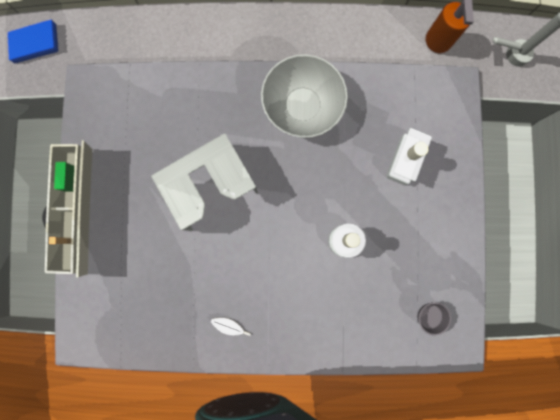

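The scene view shows the round mold (grip top 210,188), the oblong one (131,243) and the rack (360,225). In the top view they are at (352,241), (420,150) and (205,180), with the slot opening towards the lower right.

```bash
python3 - <<'E'
from h import *
t,s=load('top0'),load('scene0')
a=cv2.resize(t['frame'][125:240,140:270],None,fx=4,fy=4,interpolation=cv2.INTER_CUBIC)
b=cv2.resize(s['frame'][185:300,300:420],None,fx=2.3,fy=4,interpolation=cv2.INTER_CUBIC)
cv2.imwrite('pics/crop1.png',np.hstack([a,b])[...,::-1])
# grip masks: warm cream colour
def grip(d,box):
    x0,y0,x1,y1=box; f=d['frame'][y0:y1,x0:x1].astype(int)
    m=((f[...,0]-f[...,2]>12)&(f[...,0]>130)).astype(np.uint8)
    n,l,st,c=cv2.connectedComponentsWithStats(m); i=1+np.argmax(st[1:,4]); return st[i]+[x0,y0,0,0,0],c[i]+[x0,y0]
for n,bt,bs in(('round',(325,220,375,265),(190,170,235,205)),('obl',(385,125,435,185),(115,230,150,272))):
    st,c=grip(t,bt); ss,cs=grip(s,bs); print(n,st,c,cast(t,[c],131),'scene',ss,cs,cast(s,[[ss[0]+ss[2]/2,ss[1]+4]],131))
E
```

```text
round [343 233  17  15 200] [351.17 239.82] [[ 481.34332885 -143.70526561  131.        ]] scene [204 181  14  24 145] [211.37931034 189.66206897] [[ 449.24632915 -141.89750726  131.        ]]
obl [408 144  21  15 133] [416.58646617 151.66917293] [[ 636.0873218  -259.92061407  131.        ]] scene [121 237  21  35 274] [131.81386861 249.12043796] [[ 610.57098981 -264.65935771  131.        ]]
```

View pics/crop1.png

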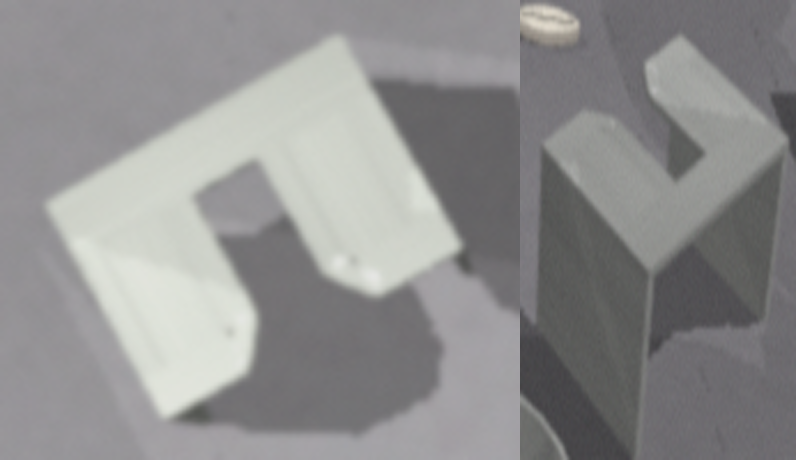

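The crop gives clean plate corners: back-left (46,204), back-right (342,36), front-right (462,246) and front-left (164,418). The same four corners in the scene crop are (785,145), (650,270), (543,147) and (682,36).

```bash
cat >> h.py <<'E'
def tri(ds,uvs):
    A=[];b=[]
    for d,uv in zip(ds,uvs):
        c=cast(d,[uv],0)[0];e=cast(d,[uv],100)[0]-c;e/=np.linalg.norm(e);M=np.eye(3)-np.outer(e,e);A.append(M);b.append(M@c)
    x=np.linalg.lstsq(np.vstack(A),np.hstack(b),rcond=None)[0]; return x
E
python3 - <<'E'
from h import *
t,s=load('top0'),load('scene0')
T=(np.array([[46,204],[342,36],[462,246],[164,418]])+.5)/4-.5+[140,125]
S=(np.array([[785,145],[650,270],[543,147],[682,36]])-[520,0]+.5)/[2.3,4]-.5+[300,185]
P=np.array([tri((t,s),x) for x in zip(T,S)]);print(P.round(1))
h=P[:,2].mean();Q=cast(t,T,h);print(h,Q.round(1),[np.linalg.norm(Q[i]-Q[i-1]).round(1) for i in range(4)])
print('grips',tri((t,s),([352,240.5],[210.5,185.5])),tri((t,s),([420,149.5],[131,242])))
for z in(100,110,115,120,125):
    Q=cast(t,T,z);c=Q.mean(0);v=(Q[0]+Q[1]-Q[2]-Q[3]);print(z,c.round(1),np.degrees(np.arctan2(v[1],v[0])).round(2),[np.linalg.norm(Q[i]-Q[i-1]).round(1) for i in range(4)])
E
```

```text
[[590.3 205.9 117.9]
 [666.1  77.7 121. ]
 [573.3  22.7 119.8]
 [496.9 151.7 120.4]]
119.76941333049794 [[590.5 206.9 119.8]
 [666.1  76.7 119.8]
 [573.2  22.2 119.8]
 [496.7 151.3 119.8]] [np.float64(109.0), np.float64(150.5), np.float64(107.7), np.float64(150.0)]
grips [ 480.02137295 -142.15397715  147.52300547] [ 636.52467674 -259.99336305  148.26251933]
100 [584.2 117.4 100. ] 30.53 [np.float64(111.5), np.float64(154.0), np.float64(110.2), np.float64(153.5)]
110 [582.9 115.8 110. ] 30.53 [np.float64(110.2), np.float64(152.2), np.float64(109.0), np.float64(151.7)]
115 [582.3 115.  115. ] 30.53 [np.float64(109.6), np.float64(151.4), np.float64(108.3), np.float64(150.8)]
120 [581.6 114.2 120. ] 30.53 [np.float64(109.0), np.float64(150.5), np.float64(107.7), np.float64(150.0)]
125 [581.  113.5 125. ] 30.53 [np.float64(108.3), np.float64(149.6), np.float64(107.1), np.float64(149.1)]
```

The board is about 19 mm thick, the plate top is at z≈119.5 and the rack yaw is 30.5°. Next I move above the round mold and take a closer look.

```bash
python3 - <<'E'
from h import *
r=bot.current_tcp_rot()
bot.goto([480,-142,240],r)
d=shot('wrist','w1');R=np.array(d['R']);print(-R.T@d['t'],R[2],bot.current_position(),bot.current_clock(),proj(d,[[480,-142,149]]))
E
```

```text
[ 557.17352645 -125.10878918  382.30430627] [-0.3007532  -0.07359115 -0.95085848] [ 480.01407149 -142.911095    239.9949027 ] 2.1417 [[272.60670731 218.10209459]]
```

View pics/w1.png

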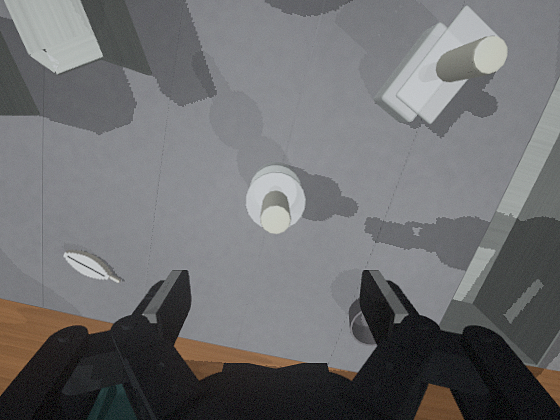

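The grip's top disc is centred at about (276,219), 3 px from the prediction, and the space around it is clear. I'll cast that point, grasp and lift.

```bash
python3 - <<'E'
from h import *
d=load('w1');p=cast(d,[[276,219]],149)[0];print(p)
bot.line_to([p[0],p[1],190],feed=150)
print(bot.line_to([p[0],p[1],106],feed=100,stop_force=8))
bot.set_gripper(10,50)
print(bot.current_width(),bot.current_finger_force(),bot.current_position(),bot.current_force())
bot.line_to([p[0],p[1],150],feed=80)
print(bot.current_width(),bot.current_position(),bot.current_force(),bot.current_clock())
shot('wrist','w2');shot('scene','s2')
a,b=[cv2.imread(f'pics/{n}.png') for n in('w2','s2')]
cv2.imwrite('pics/c2.png',np.hstack([a[100:400,80:480],cv2.resize(b[140:290,150:350],None,fx=2,fy=2)]))
E
```

```text
[ 479.91672362 -144.92885182  149.        ]
False
24.87891510409084 48.90423774719238 [ 479.99800195 -144.94582733  106.12387327] [-0.72585891  0.69878532  2.55782727]
25.056435536866413 [ 479.64393505 -144.82027318  149.80871383] [ 0.35353621 -0.07134804 -0.86830686] 4.8917
```

View pics/c2.png

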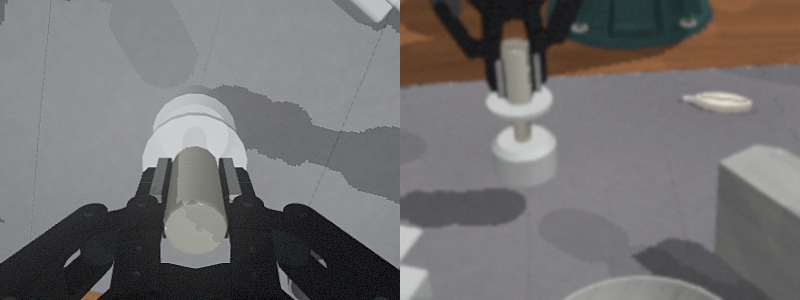

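The mold is held (width 25 mm, weight about 0.9 N) and hangs clear of the board. Now I bring it to the slot's front and re-check its pose and the rack's from the pictures there.

```bash
python3 - <<'E'
from h import *
q=(proj(load('s2'),[[480,-145,z] for z in(193,62.7)])-[150,140])*2+[400,0];print(q)
u=np.array([np.cos(np.radians(30.5)),np.sin(np.radians(30.5)),0]);c=np.array([581.8,114.3,0])
p=c-110*u;r=bot.current_tcp_rot()
bot.line_to([p[0],p[1],150],feed=160)
for n in('wrist','scene'): shot(n,n[0]+'3')
t=shot('top','t3')
print(bot.current_clock(),bot.current_position(),bot.current_width())
a,b,e=[cv2.imread(f'pics/{n}.png') for n in('w3','s3','t3')]
e=cv2.resize(e[110:260,140:300],(400,375));b=cv2.resize(b[130:300,220:420],(400,340))
o=np.zeros((600,800,3),np.uint8);o[:375,:400]=e;o[:340,400:]=b;a=cv2.resize(a,(346,260));o[340:,400:746]=a
cv2.imwrite('pics/c3.png',o)
f=lambda n,pts,o,s,k:print(n,((np.array(pts)-o)*s+k).round())
v=np.array([-u[1],u[0],0])
L=np.array([c+x*u+y*v+[0,0,119.5] for x,y in((25,17),(25,-17),(-35,17),(-35,-17),(-55,75),(-55,-75))])
f('top',proj(t,L),[140,110],2.5,[0,0]);f('scene',proj(load('s3'),L),[220,130],2,[400,0])
E
```

```text
[[513.09936847  45.70005277]
 [524.1355394  168.90260652]]
6.5667 [487.06286584  57.82718741 149.97312953] 24.766184011526445
top [[119. 159.]
 [161. 135.]
 [160. 232.]
 [202. 208.]
 [102. 298.]
 [288. 191.]]
scene [[722. 188.]
 [694. 202.]
 [671. 157.]
 [643. 170.]
 [699. 128.]
 [578. 183.]]
```

View pics/c3.png

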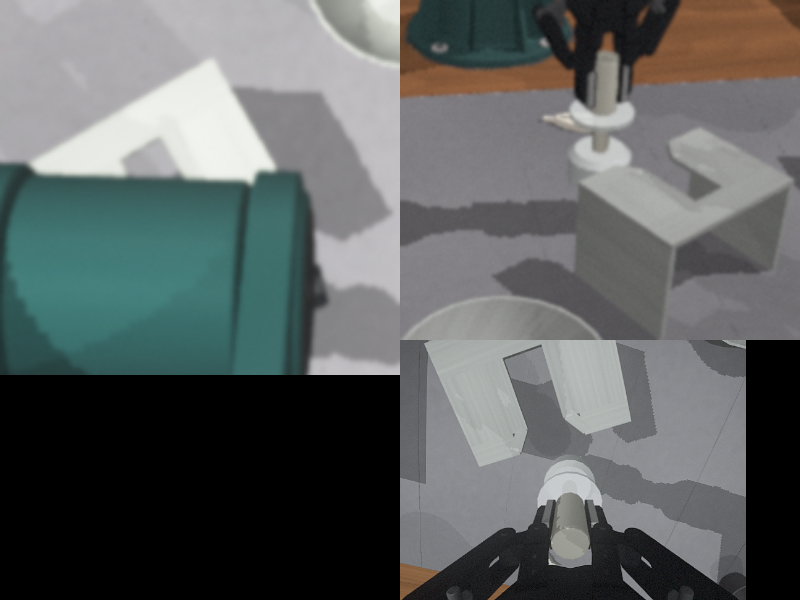

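The mold is upright in front of the slot, and the predicted slot corners match the top picture, e.g. (120,159) and (161,135). I'll insert, check the slot's end in the wrist view, and lower until contact.

```bash
python3 - <<'E'
from h import *
w=(np.array([[503,357],[547,347],[526,430],[564,412]])-[400,340])*[560/346,420/260]
u=np.array([np.cos(np.radians(30.5)),np.sin(np.radians(30.5)),0]);c=np.array([581.8,114.3,0]);v=np.array([-u[1],u[0],0])
Q=cast(load('w3'),w,119.5)-c;print('rack xy',np.c_[Q@u,Q@v].round(1))
s=c+5*u
print(bot.line_to([s[0],s[1],150],feed=60,stop_force=6),bot.current_force(),bot.current_position())
print(bot.line_to([s[0],s[1],132],feed=20,stop_force=3),bot.current_force(),bot.current_position(),bot.current_clock())
shot('scene','s4');shot('wrist','w4')
a,b=[cv2.imread(f'pics/{n}.png') for n in('w4','s4')]
cv2.imwrite('pics/c4.png',np.hstack([a[100:400,80:480],cv2.resize(b[130:280,270:470],None,fx=2,fy=2)]))
E
```

```text
rack xy [[ 24.5  16.5]
 [ 20.7 -21. ]
 [-37.2  19. ]
 [-32.1 -19.4]]
False [-0.44398174  0.05100119 -0.77528273] [585.84399468 116.68478754 150.0166854 ]
True [0.71722401 0.43725488 1.36326981] [585.93606105 117.01914786 135.75506487] 9.3083
```

View pics/c4.png

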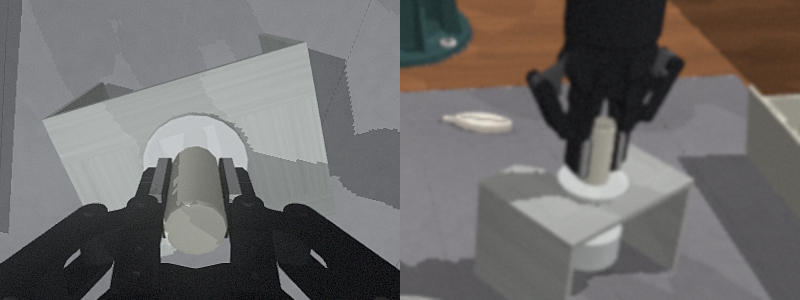

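The collar lies on the plate with the cup below it, and contact came at the expected height (135.8 mm). I'll release and retreat.

```bash
python3 - <<'E'
from h import *
bot.set_gripper(50,20)
p=bot.current_position();bot.line_to([p[0],p[1],260],feed=100);bot.line_to([p[0]-120,p[1]-150,270],feed=200);bot.pause(.3)
shot('scene','s5');t=shot('top','t5');print(bot.current_clock())
a,b=[cv2.imread(f'pics/{n}.png') for n in('t5','s5')]
cv2.imwrite('pics/c5.png',np.hstack([cv2.resize(a[110:260,130:330],None,fx=2,fy=2),cv2.resize(b[130:280,270:470],None,fx=2,fy=2)]))
E
```

```text
12.675
```

View pics/c5.png

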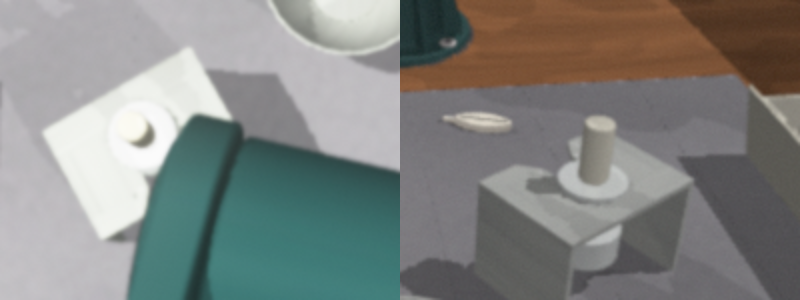

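The mold hangs upright by its collar at the seat: collar centre about (143,138) in the top crop and (594,181) in the scene crop. The robot is clear of it.

```bash
python3 -c "
from plant import bot
print(bot.hand_in())"
```

```text
the job is handed in; nothing more can be done
None
```

The round mold hangs upright by its collar in the rack's slot with the gripper clear of it, the oblong mold was left untouched, and the job was handed in at about 12.7 s on the robot's clock.

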